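# Gauge the clamp slots of a bench shaker

## Robot

A 6-joint arm with a two-finger parallel gripper is mounted at the origin on the work surface. World frame = base frame: x ahead of the robot, y to its left, z up, the work surface at z = 0. Lengths are in m, angles in rad, forces in N, time in s.
With the tool pointing down it reaches from about 0.25 to 0.8 m from the base axis. Payload 8.5 kg.
Tool frame: the origin (TCP) lies on the centre line of the jaws, within the pads' length; the fingertips stand 8 mm ahead of it and the grasp point (between the pads) lies 11 mm behind it; z points along the fingers, y is the line along which they close (so a half turn about z gives the same grasp; the last joint's range is limited). The gripper opens to 85 mm and grips with 20 to 120 N. Pads are 22 mm wide; open, the fingers measure 114 mm over their backs; the gripper's body (76 mm by 85 mm) begins 54 mm behind the grasp point. The pads swing forward as they close: fully open they stand 13 mm farther back than shut.
Start: joints at [1.216, 0.238, -0.013, 1.319, 0, 1.571], TCP at [0.182, 0.492, 0.239] pointing down, gripper open.
Joint ranges: [-2.66, 2.66], [-1.03, 1.9], [-1.14, 1.46], [-1.82, 2.27], [-1.45, 1.34], [-3.14, 3.14]. Speed limits (rad/s): [2.22, 2.22, 2.79, 3.14, 3.14, 3.14].

## Interface

Orientations are given as a 3x3 rotation matrix whose columns are the frame's x, y, z axes.
In Python, from station import telemetry, imaging, ctrl gives the robot as it stands.
- The arm moves only by the shell command python3 -m jog 'ROWS' [FORCE]. ROWS is JSON, a list of rows, each an object with "angular": the turn, a rotation vector about the tool's x, y, z in rad, a list of three; "delta_pos": the shift along the tool's x, y, z in m, a list of three; "claw": the closure, from -1 (fully open) to 1 (shut). In form: [{"angular": [ax, ay, az], "delta_pos": [tx, ty, tz], "claw": claw}, ...]. A call has 1 to 12 rows; each row is the pose to reach, as a shift and turn from the pose commanded when the call began, along the tool's axes at that moment; what a row does not reach only later rows make up. A row lasts 1/8 s, in which the tool goes at most 62.5 mm and 10.7 degrees, less where a joint would pass 70% of its speed; a pose out of reach is approached as far as the arm can. A call with a gripper value outside its range is refused whole. The fingers move at their own pace and stop on an object; FORCE is the grip in N (left out, the last holds). Time passes only in rows, so rows that repeat a pose let the fingers close. It gives the time, the measured TCP pose, the force and the opening at its end, in the units of the state.
- telemetry.get_state(): the state, without advancing time (a new reading comes with each control period).
- imaging.grab_frame(name): name is "side" or "top"; returns a dict with "pixels" (400x640x3 uint8, blue, green, red), "K" (3x3 intrinsics, pixels), "view" (4x4, takes a point from world to camera coordinates). Camera axes: x right, y down, z forward; pixel columns grow to the right and rows downward; lengths in m; the calibration is good to about 2 mm. A picture is of the moment at which its call begins. There is no depth.
- ctrl.close_job(): hands the job in, once; it reports no verdict.
The state is a dict: "t": time; "joint_pos": joint angles; "qvel": joint speeds; "joint_torque": joint torques, N m; "eef_pos": TCP position; "eef_rot": TCP orientation; "contact_force": force on the tool from outside, world axes, zero at the start; "ft_torque": the same for the moment, N m; "opening": finger opening in m.
Only numpy, scipy, OpenCV 4.12 (cv2) and the standard library are available. Lean on these libraries where they do the work, as an engineer would, in place of code of your own. Each camera call takes 0.05 s, during which the arm holds its last target. There are 200 camera calls.

## Task

Two of the three cassette slots on the shaker have gone bad: one jaw is slack and one is seized, and all look alike. Take the orange-handled gauge blade out of its blue stand and check the slots in turn, from the robot's right to its left, by sliding the blade gently down into each to feel its drag, never forcing a jaw that will not open; then leave the blade standing fully home in the one slot whose jaw opens and drags firmly on it. Leave the jar, the pen and the tube box where they are.

Things in the scene. Friction and masses are not known exactly. Their poses are not given: they have to be found in the camera images.
- gauge: Loose gauge, 65 to 105 g: flat steel blade 24 (x) x 5 (y) mm, reaching 68 mm down from an orange plastic handle of 30 (x) x 14 (y) x 45 mm (68 to 113 mm above the blade's lower end). Origin: centre of the lower end; z up along the blade, y the thin direction. Grasp the handle across y, about 92 mm above the origin.
- stand: Fixed blue block 70 x 70 x 60 mm; the gauge stands in it upright, blade down, in a loose slot (floor 10 mm above the table). Origin: centre of the underside, z up. The gauge's axes start parallel to the stand's.
- shaker: Fixed bench shaker, yaw up to 17 degrees. At its front (-x) an aluminium clamp block 70 (x) x 250 (y) mm, top 85 mm above the table, with three slots in its top in a row along y, 70 mm apart; behind it (+x) a lower grey and blue console with red display. Origin: on the table under the middle slot; z up. Only feel tells which slot is sound, slack or seized; it changes every time.
- slot_a (a point): Mouth of the slot on the robot's right, y = -70 mm of the shaker, at the block's top, on the blade's centre line; axes as the shaker's. All slots: 36 mm long (x), solid floor 60 mm below the mouth; a blade that is home stands on it, its handle 8 mm above the block. Steel fixed jaw 5 mm to the -y side with a sloped lip; brass jaw on the +y side, gap 3 mm at rest, with a 14 degree ramp at its top.
- slot_b (a point): Mouth of the middle slot, at y = 0 of the shaker; otherwise as slot_a. Feel, in every slot: a centred blade meets the brass ramp 5 to 15 mm below the mouth and has passed it 29 mm below. A sound jaw gives way there, needing up to 20 N downward, and then drags with 4 to 17 N all the way down, so the blade must be pushed home (it presses sideways with 11 to 12 N).
- slot_c (a point): Mouth of the slot on the robot's left, y = +70 mm of the shaker; otherwise as slot_a. Feel, in every slot: the slack jaw gives way and drags with under 2 N. The seized jaw does not move: the blade wedges on its ramp, less than 28 mm below the mouth; pressing there until more than 45 N act between blade and shaker is forcing it.
- jar: Bystander: loose small white jar with a green cap, 56 mm across, 65 mm high. Origin: centre of its underside.
- pen: Bystander: loose black marker pen, 135 mm long (x), 11 mm thick. Origin: centre of its underside.
- tube_box: Bystander: loose blue tube box with a clear lid, 85 x 120 x 44 mm. Origin: centre of its underside.

How it is judged:
On the way, in this order (a step that is already met when the one before it is completed fails the run):
1. the gauge is lifted clear of its stand (z of gauge in the frame of stand above 0.07 m), for 0.1 s.
2. the blade's lower end has been slid at least 8 mm into slot_a (the one on the robot's right) (z of gauge in the frame of slot_a below -0.008 m and horizontal distance between gauge and slot_a below 0.01 m), for 0.05 s.
3. the blade's lower end has been slid at least 8 mm into slot_b (the middle one) (z of gauge in the frame of slot_b below -0.008 m and horizontal distance between gauge and slot_b below 0.01 m), for 0.05 s.
4. the blade's lower end has been slid at least 8 mm into slot_c (the one on the robot's left) (z of gauge in the frame of slot_c below -0.008 m and horizontal distance between gauge and slot_c below 0.01 m), for 0.05 s.
At the end, for the whole second after the job is handed in: The gauge stands upright (within 8 degrees), released and still, its lower end within 4 mm of the floor of the slot whose jaw opens and grips it: the jaw presses it against the shaker with 4 to 30 N (the slack jaw presses with about 1 N) (z of gauge in the frame of shaker between 0.02 and 0.029 m and x of gauge in the frame of shaker between -0.015 and 0.015 m and y of gauge in the frame of shaker between -0.09 and 0.09 m and angle between gauge's own z axis and vertical below 0.15 rad and contact force between gauge and shaker between 4 and 30 N and linear speed of gauge below 0.02 m/s); the robot touches nothing.
It fails at once if the gauge is forced: more than 45 N between the gauge and the shaker (contact force between gauge and shaker above 45 N).
It fails at once if the jar, the pen or the tube box is displaced by more than 20 mm (distance of any of jar, pen, tube_box from where it was at the start of the episode above 0.02 m).
It also fails if it takes over 54 s, if anything falls off the work surface, if the arm or the gripper's body presses on something with over 40 N, if the wrist force passes 120 N, or if a joint passes its speed limit or range.

## Working session

There is one attempt and no reset: what is moved stays moved. The work goes in short steps, Python scripts to look and compute and a shell command to move; the robot and the scene stay as the last step left them, time stands still between calls to the robot, and variables do not carry over. Pictures are saved under pics/ and viewed, on a budget of 10 in all, crops included, one or two more only if the job needs it, and the job is handed in when it is done.

```bash
ls; mkdir -p pics
python3 - <<'E'
from station import telemetry, imaging
import cv2,numpy as np,pickle
s=telemetry.get_state()
for k,v in s.items(): print(k,np.round(v,4).tolist())
for n in("side","top"):
    f=imaging.grab_frame(n); cv2.imwrite(f"pics/{n}0.png",f["pixels"]); pickle.dump(f,open(f"{n}0.pkl","wb")); print(n,np.round(f["K"],1).tolist(),np.round(f["view"],4).tolist())
E
```

```text
pics
t 0.0
joint_pos [1.216, 0.2388, -0.0142, 1.3192, 0.0, 1.5708]
qvel [0.0002, 0.0006, -0.0001, -0.0007, -0.001, -0.0]
joint_torque [-0.002, -53.878, 34.6445, 0.0184, -0.0001, 0.0]
eef_pos [0.1823, 0.4919, 0.2387]
eef_rot [[-0.9377, 0.3475, -0.0005], [0.3475, 0.9377, -0.0013], [0.0, -0.0014, -1.0]]
contact_force [0.3356, 0.7806, -0.4136]
ft_torque [-0.0036, -0.01, -0.0043]
opening 0.0854
side [[361.1, 0.0, 321.3], [0.0, 361.1, 196.5], [0.0, 0.0, 1.0]] [[-0.9227, -0.3854, 0.0046, 0.5147], [-0.2263, 0.532, -0.8159, 0.1352], [0.312, -0.7539, -0.5781, 0.7307], [0.0, 0.0, 0.0, 1.0]]
top [[406.3, 0.0, 326.8], [0.0, 406.3, 191.7], [0.0, 0.0, 1.0]] [[0.0102, -0.9998, 0.0175, 0.0999], [-0.9864, -0.0129, -0.164, 0.5592], [0.1641, -0.0156, -0.9863, 1.0324], [0.0, 0.0, 0.0, 1.0]]
```

View pics/top0.png

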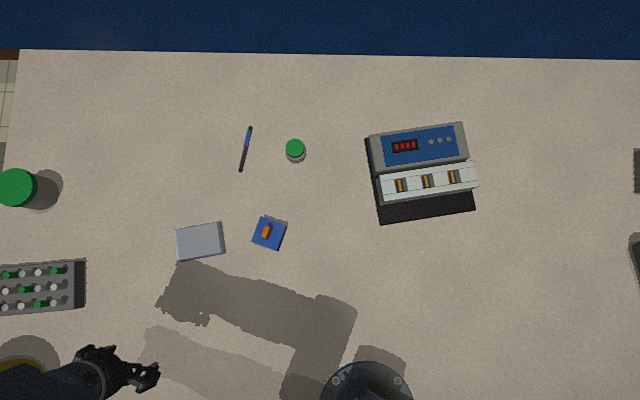

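View pics/side0.png

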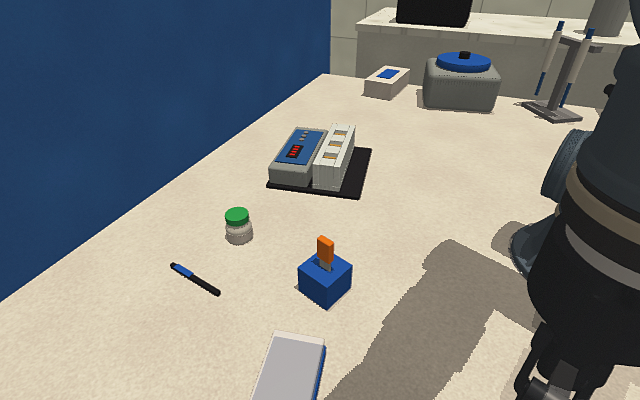

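The top view shows the stand near (268,232) with its orange handle at (266,231). The clamp slots are near (401,185), (427,181) and (453,177). The side view shows the handle at (325,250) and the slots around (335,140). I'll zoom in on these next.

Run:
```python
import cv2,numpy as np,pickle
t=pickle.load(open("top0.pkl","rb"))["pixels"]; s=pickle.load(open("side0.pkl","rb"))["pixels"]
R=lambda im,x,y,w,h,k:cv2.resize(im[y:y+h,x:x+w],None,fx=k,fy=k,interpolation=cv2.INTER_NEAREST)
c=np.zeros((600,800,3),np.uint8)
a=R(t,370,155,114,50,7); c[:350,:798]=a
b=R(t,246,210,50,45,5); c[360:585,:250]=b
d=R(s,310,118,50,80,3); c[355:595,260:410]=d
e=R(s,290,230,70,80,3); c[355:595,420:630]=e
cv2.imwrite("pics/z1.png",c)
```

```text
(no output)
```

View pics/z1.png

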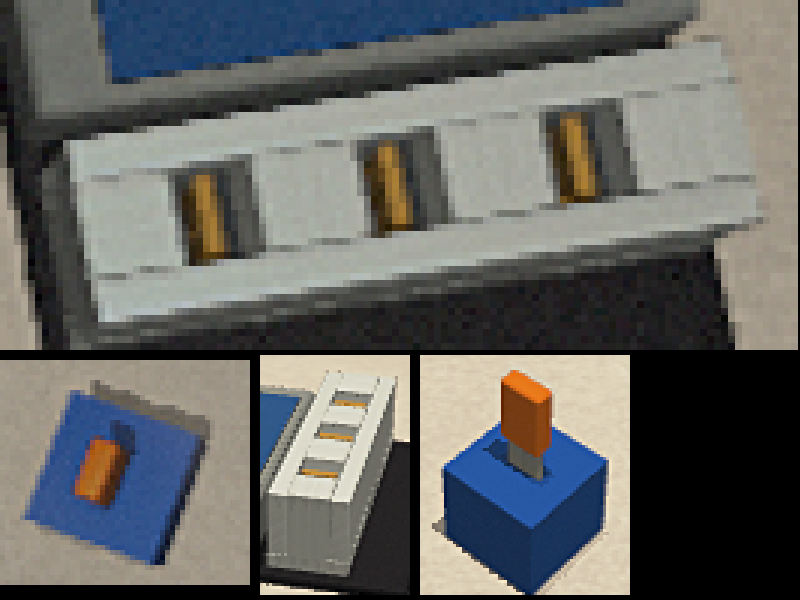

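```bash
cat > h.py <<'E'
import numpy as np,pickle,cv2
from scipy.optimize import least_squares
from scipy.spatial.transform import Rotation as R
def proj(f,P):
    P=np.atleast_2d(P); c=P@f["view"][:3,:3].T+f["view"][:3,3]; q=c@f["K"].T; return q[:,:2]/q[:,2:]
def back(f,uv,z):
    V=f["view"];d=V[:3,:3].T@np.linalg.solve(f["K"],[*uv,1]);o=-V[:3,:3].T@V[:3,3];return o+d*(z-o[2])/d[2]
def place(p,L):
    c,s=np.cos(p[2]),np.sin(p[2]);L=np.array(L,float);return np.c_[p[0]+c*L[:,0]-s*L[:,1],p[1]+s*L[:,0]+c*L[:,1],L[:,2]]
def fit(obs,p0):  # obs: list of (frame, local pts, uv)
    r=lambda p:np.concatenate([(proj(f,place(p,L))-np.array(uv)).ravel() for f,L,uv in obs])
    s=least_squares(r,p0,loss="soft_l1");return s.x,[np.round(proj(f,place(s.x,L))-np.array(uv),1).tolist() for f,L,uv in obs]
E
python3 - <<'E'
from h import *
T=pickle.load(open("top0.pkl","rb"));S=pickle.load(open("side0.pkl","rb"))
for f in(T,S): print("cam",(-f["view"][:3,:3].T@f["view"][:3,3]).round(3))
tz=lambda a:[((u)/7+370-.5+.5/7,(v)/7+155-.5) for u,v in a]
ts=lambda a:[(u/5+246-.5,(v-360)/5+210-.5) for u,v in a]
sd=lambda a:[((u-260)/3+310-.5,(v-355)/3+118-.5) for u,v in a]
se=lambda a:[((u-420)/3+290-.5,(v-355)/3+230-.5) for u,v in a]
B=[(.035,.125,.085),(.035,-.125,.085),(-.035,-.125,.085),(-.035,.125,.085)]
ot=(T,B,tz([(72,145),(725,42),(757,220),(103,322)]))
os_=(S,B,sd([(270,493),(328,372),(397,377),(352,500)]))
for o in([ot],[os_],[ot,os_]):
    x,r=fit(o,[.55,-.25,.15]); print("shaker",x.round(4),r)
# slot openings (36 long; edges) in top image
for q in[(217,210),(399,182),(588,147)]: print(q,back(T,tz([q])[0],.085).round(4))
h=.035;Bs=[(h,h,.06),(h,-h,.06),(-h,-h,.06),(-h,h,.06)]
st=(T,Bs,ts([(73,392),(207,438),(158,562),(27,517)]))
ss=(S,[(h,h,.06),(-h,-h,.06),(-h,h,.06),(-h,h,0),(h,h,0)],se([(445,467),(607,460),(530,527),(530,595),(447,540)]))
for o in([st],[ss],[st,ss]):
    x,r=fit(o,[.4,.14,-.3]); print("stand",x.round(4),r)
print("handle top centre", back(T,ts([(105,468)])[0],.118).round(4))
E
```

```text
cam [0.381 0.123 1.108]
cam [0.278 0.677 0.53 ]
shaker [ 0.5842 -0.1561  0.1693] [[[-0.8, -0.6], [0.2, -0.4], [1.5, 0.3], [-0.3, 0.7]]]
shaker [ 0.5799 -0.1542  0.1773] [[[-0.4, -0.2], [-0.1, -0.7], [0.1, -0.1], [0.4, 0.7]]]
shaker [ 0.5823 -0.1561  0.1748] [[[-0.8, 0.4], [0.1, 0.1], [1.5, 0.8], [-0.2, 1.7]], [[-1.1, -0.8], [-0.5, -1.0], [-0.4, -0.5], [-0.4, 0.2]]]
(217, 210) [ 0.5726 -0.0822  0.085 ]
(399, 182) [ 0.5839 -0.1496  0.085 ]
(588, 147) [ 0.5981 -0.2201  0.085 ]
stand [ 0.4465  0.2546 -0.3247] [[[0.7, -0.3], [-0.6, -0.6], [-0.3, 0.5], [0.2, 0.4]]]
stand [ 0.4443  0.2569 -0.3267] [[[-1.1, -0.1], [0.6, -0.2], [0.6, 0.5], [0.2, 0.7], [-0.6, -1.8]]]
stand [ 0.4451  0.256  -0.3215] [[[0.1, 0.2], [-1.2, -0.1], [-0.8, 1.0], [-0.3, 1.0]], [[-1.3, -0.5], [0.3, -0.8], [0.5, -0.1], [0.1, 0.1], [-0.8, -2.2]]]
handle top centre [0.4471 0.2529 0.118 ]
```

```bash
python3 -m jog '[{"angular":[0,0,-0.03],"delta_pos":[-0.33,-0.1305,0.079],"claw":-0.3},{"angular":[0,0,-0.03],"delta_pos":[-0.33,-0.1305,0.079],"claw":-0.3},{"angular":[0,0,-0.03],"delta_pos":[-0.33,-0.1305,0.079],"claw":-0.3},{"angular":[0,0,-0.03],"delta_pos":[-0.33,-0.1305,0.079],"claw":-0.3},{"angular":[0,0,-0.03],"delta_pos":[-0.33,-0.1305,0.079],"claw":-0.3},{"angular":[0,0,-0.03],"delta_pos":[-0.33,-0.1305,0.079],"claw":-0.3},{"angular":[0,0,-0.03],"delta_pos":[-0.33,-0.1305,0.079],"claw":-0.3},{"angular":[0,0,-0.03],"delta_pos":[-0.33,-0.1305,0.079],"claw":-0.3},{"angular":[0,0,-0.03],"delta_pos":[-0.33,-0.1305,0.079],"claw":-0.3}]' 40
python3 - <<'E'
from station import telemetry, imaging
import cv2,numpy as np
s=telemetry.get_state()
for k in("eef_pos","eef_rot","joint_pos","opening","contact_force"):print(k,np.round(s[k],4).tolist())
f=imaging.grab_frame("side");a=cv2.resize(f["pixels"][180:330,240:440],(800,600));cv2.imwrite("pics/s1.png",a)
E
```

```text
t: 1.23
eef_pos: [0.4458, 0.256, 0.1605]
eef_rot: [[-0.948, 0.318, 0.0], [0.318, 0.948, 0.0], [0.0, 0.0, -1.0]]
contact_force: [-0.5, -0.3, -0.7]
opening: 0.0554
eef_pos [0.4458, 0.256, 0.1605]
eef_rot [[-0.9482, 0.3178, 0.0], [0.3178, 0.9482, 0.0001], [0.0, 0.0001, -1.0]]
joint_pos [0.5212, 0.2591, -0.1922, 1.1195, 0.0001, 0.8446]
opening 0.0554
contact_force [-0.5162, -0.2669, -0.6786]
```

View pics/s1.png

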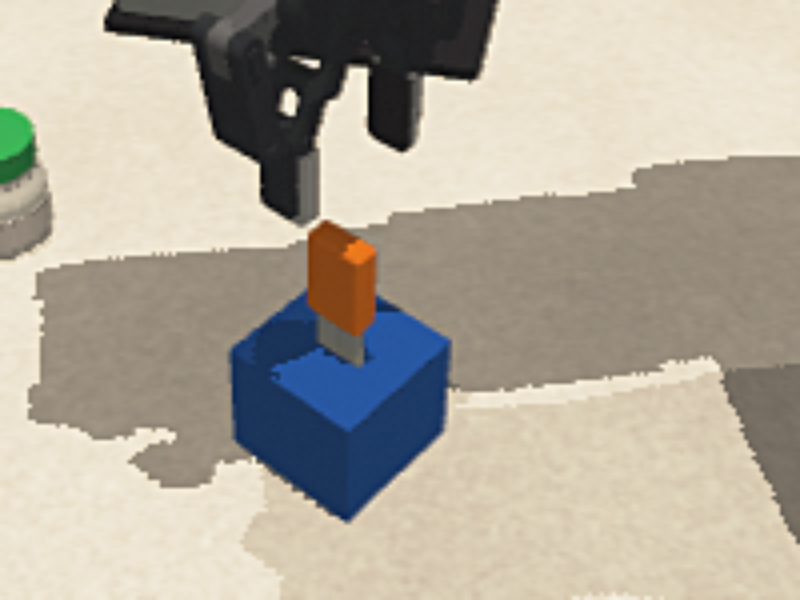

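The crop shows the fingertips at about (290,220) and (395,150), on either side of the handle top at (342,240), so the gripper is centred. I'll descend and grip.

```bash
python3 -m jog '[{"angular":[0,0,0],"delta_pos":[0,0,0.035],"claw":-0.3},{"angular":[0,0,0],"delta_pos":[0,0,0.0695],"claw":-0.3},{"angular":[0,0,0],"delta_pos":[0,0,0.0695],"claw":-0.3},{"angular":[0,0,0],"delta_pos":[0,0,0.0695],"claw":1},{"angular":[0,0,0],"delta_pos":[0,0,0.0695],"claw":1},{"angular":[0,0,0],"delta_pos":[0,0,0.0695],"claw":1},{"angular":[0,0,0],"delta_pos":[0,0,0.0695],"claw":1},{"angular":[0,0,0],"delta_pos":[0,0,0.0695],"claw":1},{"angular":[0,0,0],"delta_pos":[0,0,0.0695],"claw":1}]' 60
```

```text
t: 2.4
eef_pos: [0.4472, 0.2557, 0.0922]
eef_rot: [[-0.948, 0.319, 0.002], [0.319, 0.948, 0.001], [-0.002, 0.002, -1.0]]
contact_force: [-0.8, 1.1, 5.4]
opening: 0.0133
```

```bash
python3 -m jog '[{"angular":[0,0,0],"delta_pos":[0,0,-0.05],"claw":1},{"angular":[0,0,0],"delta_pos":[0,0,-0.1],"claw":1},{"angular":[0,0,0],"delta_pos":[0,0,-0.14],"claw":1},{"angular":[0,0,0],"delta_pos":[0,0,-0.14],"claw":1},{"angular":[0,0,0],"delta_pos":[0,0,-0.14],"claw":1}]'
python3 - <<'E'
from station import telemetry as t
import numpy as np
s=t.get_state(); R=np.array(s["eef_rot"]);p=np.array(s["eef_pos"])
print(p.round(4),np.arctan2(-R[0,1],R[1,1]))
for q in [(.595,-.225,.20),(.583,-.156,.20)]:print(R.T@(np.array(q)-p))
print(s["contact_force"],s["opening"])
E
```

```text
t: 3.02
eef_pos: [0.4463, 0.2551, 0.2305]
eef_rot: [[-0.948, 0.319, -0.0], [0.319, 0.948, -0.0], [0.0, -0.0, -1.0]]
contact_force: [0.2, 0.5, -1.7]
opening: 0.0133
[0.4463 0.2551 0.2305] -0.3248390046797631
[-0.29418929 -0.40752337  0.03051836]
[-0.26079508 -0.3459618   0.03051133]
[ 0.16198391  0.52870723 -1.74979553] 0.013264322352943027
```

```bash
python3 -m jog '[{"angular":[0,0,-0.05],"delta_pos":[-0.03,-0.041,0],"claw":1},{"angular":[0,0,-0.1],"delta_pos":[-0.065,-0.09,0],"claw":1},{"angular":[0,0,-0.17],"delta_pos":[-0.1,-0.14,0],"claw":1},{"angular":[0,0,-0.23],"delta_pos":[-0.135,-0.187,0],"claw":1},{"angular":[0,0,-0.29],"delta_pos":[-0.17,-0.235,0],"claw":1},{"angular":[0,0,-0.35],"delta_pos":[-0.205,-0.284,0],"claw":1},{"angular":[0,0,-0.41],"delta_pos":[-0.24,-0.332,0],"claw":1},{"angular":[0,0,-0.46],"delta_pos":[-0.27,-0.374,0.01],"claw":1},{"angular":[0,0,-0.497],"delta_pos":[-0.294,-0.4075,0.03],"claw":1},{"angular":[0,0,-0.497],"delta_pos":[-0.294,-0.4075,0.03],"claw":1},{"angular":[0,0,-0.497],"delta_pos":[-0.294,-0.4075,0.03],"claw":1}]'
python3 - <<'E'
from station import telemetry, imaging
import cv2,numpy as np,pickle
s=telemetry.get_state();R=np.array(s["eef_rot"])
print(np.arctan2(-R[0,1],R[1,1]),np.round(s["joint_pos"],3))
c=np.zeros((600,800,3),np.uint8)
for n,(x,y,w,h),k,o in(("side",(290,70,90,130),4,(0,0)),("top",(370,130,110,100),4,(360,0))):
    f=imaging.grab_frame(n);pickle.dump(f,open(n+"1.pkl","wb"));a=cv2.resize(f["pixels"][y:y+h,x:x+w],None,fx=k,fy=k,interpolation=0);c[o[1]:o[1]+h*k,o[0]:o[0]+w*k]=a
cv2.imwrite("pics/a1.png",c)
E
```

```text
t: 4.4
eef_pos: [0.5943, -0.2244, 0.1996]
eef_rot: [[-0.985, -0.171, -0.002], [-0.171, 0.985, 0.001], [0.002, 0.001, -1.0]]
contact_force: [0.9, 0.2, -1.1]
opening: 0.0132
0.17149360163325014 [-0.361  0.445  0.193  1.322  0.    -0.533]
```

View pics/a1.png

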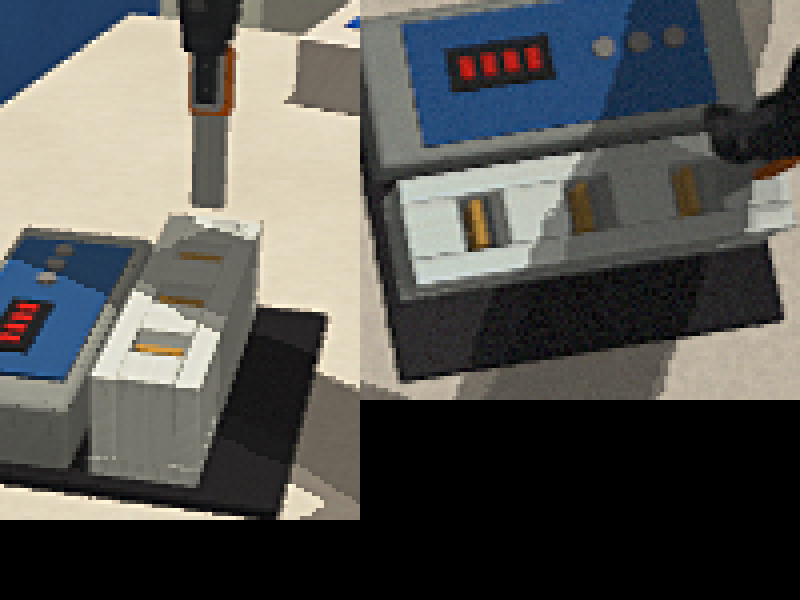

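The side crop shows the blade hanging straight, with its lower end at about (342,122) full-frame. Slot A's brass strip is at about (340,134). I'll compare these with the projections.

Run:
```python
from h import *
S=pickle.load(open("side1.pkl","rb"));T=pickle.load(open("top1.pkl","rb"))
p=(.5943,-.2244,.1715)
for z in(.116,.118,.120):
    print("blade end corners px",(4*(proj(S,place(p,[(.012,-.0025,z),(.012,.0025,z),(-.012,.0025,z),(-.012,-.0025,z)]))-[290,70]+.5)).round(0).tolist())
pk=(.583,-.156,.172)
# brass edges projected: slot at y = 2..7mm, z .085 below
for y0 in(-.07,0,.07):
    for n,f,k,o in(("side",S,4,(290,70)),("top",T,4,(370,130))):
        L=[(x,y0+y,.085) for x in(-.018,.018) for y in(-.005,0,.005,.015)]
        print(y0,n,(4*(proj(f,place(pk,L))-np.array(o)+.5)+([0,0] if n=="side" else [360,0])).round(0).tolist())
```

```text
blade end corners px [[187.0, 203.0], [186.0, 205.0], [219.0, 209.0], [220.0, 206.0]]
blade end corners px [[187.0, 200.0], [186.0, 203.0], [219.0, 206.0], [221.0, 203.0]]
blade end corners px [[187.0, 197.0], [186.0, 200.0], [219.0, 203.0], [221.0, 200.0]]
-0.07 side [[227.0, 245.0], [226.0, 248.0], [224.0, 251.0], [222.0, 257.0], [178.0, 240.0], [176.0, 243.0], [175.0, 246.0], [172.0, 252.0]]
-0.07 top [[718.0, 215.0], [710.0, 216.0], [702.0, 217.0], [687.0, 219.0], [706.0, 161.0], [698.0, 162.0], [691.0, 163.0], [676.0, 165.0]]
0 side [[210.0, 288.0], [208.0, 291.0], [207.0, 295.0], [204.0, 301.0], [158.0, 283.0], [156.0, 286.0], [155.0, 289.0], [152.0, 296.0]]
0 top [[612.0, 232.0], [604.0, 233.0], [596.0, 234.0], [581.0, 236.0], [600.0, 177.0], [593.0, 179.0], [585.0, 180.0], [570.0, 182.0]]
0.07 side [[190.0, 336.0], [189.0, 340.0], [187.0, 344.0], [184.0, 351.0], [136.0, 330.0], [134.0, 334.0], [132.0, 337.0], [129.0, 345.0]]
0.07 top [[505.0, 249.0], [497.0, 250.0], [490.0, 251.0], [474.0, 253.0], [494.0, 194.0], [487.0, 195.0], [479.0, 197.0], [464.0, 199.0]]
```

```bash
python3 -m jog '[{"angular":[0,0,0],"delta_pos":[-0.002,-0.0005,0.014],"claw":1},{"angular":[0,0,0],"delta_pos":[-0.002,-0.0005,0.026],"claw":1},{"angular":[0,0,0],"delta_pos":[-0.002,-0.0005,0.028],"claw":1},{"angular":[0,0,0],"delta_pos":[-0.002,-0.0005,0.028],"claw":1}]'; python3 -m jog '[{"angular":[0,0,0],"delta_pos":[0,0,0.002],"claw":1},{"angular":[0,0,0],"delta_pos":[0,0,0.004],"claw":1},{"angular":[0,0,0],"delta_pos":[0,0,0.006],"claw":1},{"angular":[0,0,0],"delta_pos":[0,0,0.007],"claw":1}]'
```

```text
t: 5.0
eef_pos: [0.597, -0.2248, 0.1726]
eef_rot: [[-0.985, -0.172, -0.0], [-0.172, 0.985, 0.0], [0.0, 0.0, -1.0]]
contact_force: [-0.3, 0.9, -1.1]
opening: 0.0132
t: 5.5
eef_pos: [0.5971, -0.2249, 0.1657]
eef_rot: [[-0.985, -0.171, -0.0], [-0.171, 0.985, -0.0], [0.0, 0.0, -1.0]]
contact_force: [-0.1, -0.2, -1.1]
opening: 0.0137
```

```bash
python3 -m jog '[{"angular":[0,0,0],"delta_pos":[0,0,0.0015],"claw":1},{"angular":[0,0,0],"delta_pos":[0,0,0.003],"claw":1},{"angular":[0,0,0],"delta_pos":[0,0,0.004],"claw":1}]'; python3 -m jog '[{"angular":[0,0,0],"delta_pos":[0,0,0.0015],"claw":1},{"angular":[0,0,0],"delta_pos":[0,0,0.003],"claw":1}]'
```

```text
t: 5.88
eef_pos: [0.5971, -0.2249, 0.1617]
eef_rot: [[-0.985, -0.171, -0.0], [-0.171, 0.985, -0.0], [0.0, -0.0, -1.0]]
contact_force: [-0.5, -0.2, -0.6]
opening: 0.0134
t: 6.12
eef_pos: [0.5971, -0.2249, 0.1588]
eef_rot: [[-0.985, -0.171, -0.0], [-0.171, 0.985, -0.0], [0.0, -0.0, -1.0]]
contact_force: [-0.5, -0.2, -0.8]
opening: 0.0132
```

```bash
python3 -m jog '[{"angular":[0,0,0],"delta_pos":[0,0,0.0015],"claw":1},{"angular":[0,0,0],"delta_pos":[0,0,0.002],"claw":1}]'
```

```text
t: 6.38
eef_pos: [0.5972, -0.2251, 0.1568]
eef_rot: [[-0.985, -0.171, 0.0], [-0.171, 0.985, -0.0], [-0.0, -0.0, -1.0]]
contact_force: [0.4, -0.6, -0.5]
opening: 0.0135
```

```bash
python3 -m jog '[{"angular":[0,0,0],"delta_pos":[0,0,0.001],"claw":1},{"angular":[0,0,0],"delta_pos":[0,0,0.002],"claw":1}]';python3 -m jog '[{"angular":[0,0,0],"delta_pos":[0,0,0.001],"claw":1},{"angular":[0,0,0],"delta_pos":[0,0,0.0015],"claw":1}]'
```

```text
t: 6.62
eef_pos: [0.5973, -0.2253, 0.1551]
eef_rot: [[-0.985, -0.171, 0.001], [-0.171, 0.985, -0.001], [-0.0, -0.001, -1.0]]
contact_force: [0.3, -3.1, 1.5]
opening: 0.0134
t: 6.88
eef_pos: [0.5974, -0.2254, 0.1537]
eef_rot: [[-0.985, -0.171, 0.001], [-0.171, 0.985, -0.001], [-0.001, -0.001, -1.0]]
contact_force: [0.4, -3.2, 2.6]
opening: 0.0133
```

```bash
python3 -m jog '[{"angular":[0,0,0],"delta_pos":[0,0,0.001],"claw":1},{"angular":[0,0,0],"delta_pos":[0,0,0.0015],"claw":1}]'
```

```text
t: 7.12
eef_pos: [0.5975, -0.2255, 0.1522]
eef_rot: [[-0.985, -0.171, 0.001], [-0.171, 0.985, -0.001], [-0.001, -0.002, -1.0]]
contact_force: [-0.1, -5.3, 4.8]
opening: 0.0135
```

```bash
python3 -m jog '[{"angular":[0,0,0],"delta_pos":[0,0,0.001],"claw":1},{"angular":[0,0,0],"delta_pos":[0,0,0.0015],"claw":1}]';python3 -m jog '[{"angular":[0,0,0],"delta_pos":[0,0,0.001],"claw":1},{"angular":[0,0,0],"delta_pos":[0,0,0.001],"claw":1}]'
```

```text
t: 7.38
eef_pos: [0.5976, -0.2257, 0.1509]
eef_rot: [[-0.985, -0.171, 0.001], [-0.171, 0.985, -0.002], [-0.001, -0.002, -1.0]]
contact_force: [1.2, -5.7, 5.6]
opening: 0.0133
t: 7.62
eef_pos: [0.5977, -0.2259, 0.15]
eef_rot: [[-0.985, -0.171, 0.002], [-0.171, 0.985, -0.002], [-0.001, -0.002, -1.0]]
contact_force: [1.7, -7.8, 4.3]
opening: 0.0135
```

```bash
python3 -m jog '[{"angular":[0,0,0],"delta_pos":[0,0,0.001],"claw":1},{"angular":[0,0,0],"delta_pos":[0,0,0.001],"claw":1}]'
```

```text
t: 7.88
eef_pos: [0.5978, -0.226, 0.1491]
eef_rot: [[-0.985, -0.171, 0.002], [-0.171, 0.985, -0.002], [-0.001, -0.003, -1.0]]
contact_force: [0.6, -6.0, 5.2]
opening: 0.0138
```

```bash
python3 -m jog '[{"angular":[0,0,0],"delta_pos":[0,-0.001,0.0005],"claw":1},{"angular":[0,0,0],"delta_pos":[0,-0.001,0.001],"claw":1}]';python3 -m jog '[{"angular":[0,0,0],"delta_pos":[0,0,0.001],"claw":1},{"angular":[0,0,0],"delta_pos":[0,0,0.001],"claw":1}]'
```

```text
t: 8.12
eef_pos: [0.5978, -0.2266, 0.1478]
eef_rot: [[-0.985, -0.171, 0.001], [-0.171, 0.985, -0.001], [-0.001, -0.002, -1.0]]
contact_force: [-0.2, -5.2, 4.6]
opening: 0.0134
t: 8.38
eef_pos: [0.5978, -0.2267, 0.1468]
eef_rot: [[-0.985, -0.171, 0.001], [-0.171, 0.985, -0.002], [-0.001, -0.002, -1.0]]
contact_force: [0.6, -6.6, 5.1]
opening: 0.0131
```

```bash
python3 -m jog '[{"angular":[0,0,0],"delta_pos":[0,0,0.001],"claw":1},{"angular":[0,0,0],"delta_pos":[0,0,0.001],"claw":1}]'
```

```text
t: 8.62
eef_pos: [0.5979, -0.2268, 0.146]
eef_rot: [[-0.985, -0.171, 0.002], [-0.171, 0.985, -0.002], [-0.001, -0.002, -1.0]]
contact_force: [1.1, -6.3, 5.2]
opening: 0.0133
```

```bash
python3 -m jog '[{"angular":[0,0,0],"delta_pos":[0,-0.0005,0.001],"claw":1},{"angular":[0,0,0],"delta_pos":[0,-0.0005,0.001],"claw":1}]';python3 -m jog '[{"angular":[0,0,0],"delta_pos":[0,0,0.001],"claw":1},{"angular":[0,0,0],"delta_pos":[0,0,0.001],"claw":1}]'
```

```text
t: 8.88
eef_pos: [0.598, -0.227, 0.1455]
eef_rot: [[-0.985, -0.171, 0.002], [-0.171, 0.985, -0.002], [-0.002, -0.002, -1.0]]
contact_force: [0.8, -4.6, 10.0]
opening: 0.0132
t: 9.12
eef_pos: [0.5981, -0.227, 0.145]
eef_rot: [[-0.985, -0.171, 0.003], [-0.171, 0.985, -0.002], [-0.002, -0.002, -1.0]]
contact_force: [-0.6, -4.5, 13.2]
opening: 0.0133
```

```bash
python3 -m jog '[{"angular":[0,0,0],"delta_pos":[0,0,0.001],"claw":1},{"angular":[0,0,0],"delta_pos":[0,0,0.001],"claw":1}]'
```

```text
t: 9.38
eef_pos: [0.5983, -0.227, 0.1442]
eef_rot: [[-0.985, -0.171, 0.003], [-0.171, 0.985, -0.002], [-0.003, -0.002, -1.0]]
contact_force: [-0.4, -4.7, 13.6]
opening: 0.0133
```

```bash
python3 -m jog '[{"angular":[0,0,0],"delta_pos":[0,0,0.0005],"claw":1},{"angular":[0,0,0],"delta_pos":[0,0,0.0005],"claw":1}]'
```

```text
t: 9.62
eef_pos: [0.5984, -0.227, 0.1438]
eef_rot: [[-0.985, -0.171, 0.003], [-0.171, 0.985, -0.002], [-0.003, -0.002, -1.0]]
contact_force: [0.3, -4.2, 14.2]
opening: 0.0132
```

```bash
python3 -m jog '[{"angular":[0,0,0],"delta_pos":[0,0,0.0005],"claw":1},{"angular":[0,0,0],"delta_pos":[0,0,0.0005],"claw":1}]'
```

```text
t: 9.88
eef_pos: [0.5985, -0.227, 0.1434]
eef_rot: [[-0.985, -0.171, 0.003], [-0.171, 0.985, -0.002], [-0.003, -0.002, -1.0]]
contact_force: [-0.2, -4.4, 15.4]
opening: 0.0132
```

```bash
python3 -m jog '[{"angular":[0,0,0],"delta_pos":[0,0,0.0005],"claw":1},{"angular":[0,0,0],"delta_pos":[0,0,0.001],"claw":1}]'
```

```text
t: 10.12
eef_pos: [0.5986, -0.227, 0.1425]
eef_rot: [[-0.985, -0.171, 0.004], [-0.171, 0.985, -0.002], [-0.003, -0.002, -1.0]]
contact_force: [0.7, -3.9, 15.5]
opening: 0.0131
```

```bash
python3 -m jog '[{"angular":[0,0,0],"delta_pos":[0,0,0.0005],"claw":1},{"angular":[0,0,0],"delta_pos":[0,0,0.001],"claw":1}]'
python3 - <<'E'
from station import telemetry, imaging
import cv2,numpy as np,pickle
f=imaging.grab_frame("side");pickle.dump(f,open("side2.pkl","wb"));a=cv2.resize(f["pixels"][70:170,290:380],None,fx=6,fy=6,interpolation=0);cv2.imwrite("pics/a2.png",a)
E
```

```text
t: 10.38
eef_pos: [0.5986, -0.227, 0.1415]
eef_rot: [[-0.985, -0.171, 0.004], [-0.171, 0.985, -0.002], [-0.004, -0.002, -1.0]]
contact_force: [0.2, -4.5, 16.3]
opening: 0.0132
```

View pics/a2.png

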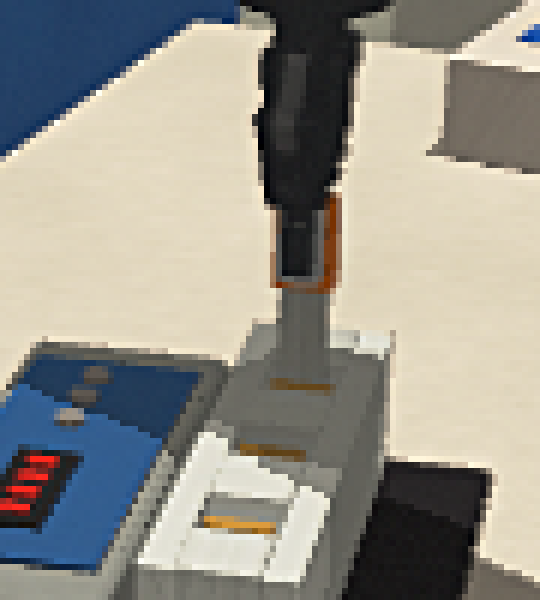

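The blade is in slot A, with the handle bottom at crop row ~290. I need to check whether the handle slipped in the grip.

Run:
```python
from h import *
for n,tcp,us in(("side1",(.5943,-.2244,.1996),(343,344,345)),("side2",(.5986,-.227,.1415),(342,343,344))):
    f=pickle.load(open(n+".pkl","rb"));im=f["pixels"].astype(int)
    print(n,"pred handle-bottom px (off .014)",proj(f,place((*tcp[:2],.1715),[(-.012,.007,tcp[2]-.014),(-.012,.007,tcp[2]-.008),(-.012,.007,tcp[2]+.031)])).round(1).tolist())
    v0=int(proj(f,[(tcp[0],tcp[1],tcp[2]-.014)])[0,1])
    for u in us: print(u,[(v,tuple(im[v,u])) for v in range(v0-5,v0+6)])
```

```text
side1 pred handle-bottom px (off .014) [[345.1, 98.1], [345.2, 95.9], [345.8, 81.3]]
343 [(91, (np.int64(34), np.int64(32), np.int64(32))), (92, (np.int64(32), np.int64(33), np.int64(31))), (93, (np.int64(38), np.int64(39), np.int64(39))), (94, (np.int64(38), np.int64(37), np.int64(38))), (95, (np.int64(34), np.int64(33), np.int64(31))), (96, (np.int64(80), np.int64(81), np.int64(80))), (97, (np.int64(99), np.int64(99), np.int64(93))), (98, (np.int64(22), np.int64(61), np.int64(119))), (99, (np.int64(88), np.int64(91), np.int64(87))), (100, (np.int64(83), np.int64(89), np.int64(88))), (101, (np.int64(82), np.int64(88), np.int64(90)))]
344 [(91, (np.int64(66), np.int64(68), np.int64(67))), (92, (np.int64(65), np.int64(67), np.int64(66))), (93, (np.int64(81), np.int64(84), np.int64(84))), (94, (np.int64(80), np.int64(84), np.int64(83))), (95, (np.int64(80), np.int64(82), np.int64(80))), (96, (np.int64(94), np.int64(97), np.int64(97))), (97, (np.int64(92), np.int64(93), np.int64(95))), (98, (np.int64(5), np.int64(53), np.int64(128))), (99, (np.int64(89), np.int64(91), np.int64(85))), (1
[... 1764 characters left out ...]
(86), np.int64(82))), (120, (np.int64(79), np.int64(84), np.int64(84))), (121, (np.int64(77), np.int64(82), np.int64(83)))]
344 [(111, (np.int64(21), np.int64(61), np.int64(120))), (112, (np.int64(23), np.int64(62), np.int64(119))), (113, (np.int64(24), np.int64(63), np.int64(120))), (114, (np.int64(7), np.int64(47), np.int64(102))), (115, (np.int64(6), np.int64(44), np.int64(99))), (116, (np.int64(2), np.int64(54), np.int64(127))), (117, (np.int64(0), np.int64(49), np.int64(123))), (118, (np.int64(41), np.int64(74), np.int64(121))), (119, (np.int64(100), np.int64(106), np.int64(105))), (120, (np.int64(97), np.int64(107), np.int64(109))), (121, (np.int64(108), np.int64(119), np.int64(124)))]
```

```bash
python3 -m jog '[{"angular":[0,0,0],"delta_pos":[0,0,0.0005],"claw":1},{"angular":[0,0,0],"delta_pos":[0,0,0.001],"claw":1},{"angular":[0,0,0],"delta_pos":[0,0,0.0015],"claw":1}]'
```

```text
t: 10.8
eef_pos: [0.5987, -0.227, 0.1401]
eef_rot: [[-0.985, -0.171, 0.004], [-0.171, 0.985, -0.002], [-0.004, -0.002, -1.0]]
contact_force: [0.8, -3.7, 16.5]
opening: 0.0132
```

```bash
python3 -m jog '[{"angular":[0,0,0],"delta_pos":[0,0,0.0005],"claw":1},{"angular":[0,0,0],"delta_pos":[0,0,0.001],"claw":1},{"angular":[0,0,0],"delta_pos":[0,0,0.0015],"claw":1}]'
```

```text
t: 11.18
eef_pos: [0.5987, -0.2269, 0.1383]
eef_rot: [[-0.985, -0.171, 0.004], [-0.171, 0.985, -0.002], [-0.004, -0.002, -1.0]]
contact_force: [1.5, -4.2, 11.1]
opening: 0.013
```

Slot A gave way, peaking near 16.5 N, and then dragged at about 11 N once past the ramp, so it feels like the sound slot. Next I'll withdraw and check B.

```bash
python3 -m jog '[{"angular":[0,0,0],"delta_pos":[0,0,-0.015],"claw":1},{"angular":[0,0,0],"delta_pos":[0,0,-0.035],"claw":1},{"angular":[0,0,0],"delta_pos":[0,0,-0.055],"claw":1},{"angular":[0,0,0],"delta_pos":[0,0,-0.055],"claw":1},{"angular":[0,0,0],"delta_pos":[0,0.035,-0.055],"claw":1},{"angular":[0,0,0],"delta_pos":[0,0.0695,-0.05],"claw":1},{"angular":[0,0,0],"delta_pos":[0,0.0695,-0.04],"claw":1},{"angular":[0,0,0],"delta_pos":[0,0.0695,-0.034],"claw":1},{"angular":[0,0,0],"delta_pos":[0,0.0695,-0.034],"claw":1}]'
python3 -m jog '[{"angular":[0,0,0],"delta_pos":[0,0,0.003],"claw":1},{"angular":[0,0,0],"delta_pos":[0,0,0.006],"claw":1},{"angular":[0,0,0],"delta_pos":[0,0,0.008],"claw":1}]'
```

```text
t: 12.3
eef_pos: [0.5851, -0.1584, 0.1691]
eef_rot: [[-0.985, -0.171, -0.002], [-0.171, 0.985, 0.0], [0.002, 0.001, -1.0]]
contact_force: [-0.6, -0.2, -0.8]
opening: 0.0134
t: 12.68
eef_pos: [0.5855, -0.1582, 0.1622]
eef_rot: [[-0.985, -0.171, -0.0], [-0.171, 0.985, -0.0], [0.0, -0.0, -1.0]]
contact_force: [-0.0, 0.8, -0.8]
opening: 0.0131
```

```bash
python3 -m jog '[{"angular":[0,0,0],"delta_pos":[0,0,0.002],"claw":1},{"angular":[0,0,0],"delta_pos":[0,0,0.004],"claw":1}]'; python3 -m jog '[{"angular":[0,0,0],"delta_pos":[0,0,0.0015],"claw":1},{"angular":[0,0,0],"delta_pos":[0,0,0.003],"claw":1}]'
```

```text
t: 12.92
eef_pos: [0.5855, -0.1579, 0.1582]
eef_rot: [[-0.985, -0.171, 0.0], [-0.171, 0.985, -0.0], [-0.0, -0.0, -1.0]]
contact_force: [-0.2, 0.7, -0.8]
opening: 0.0136
t: 13.18
eef_pos: [0.5855, -0.1579, 0.1553]
eef_rot: [[-0.985, -0.171, 0.0], [-0.171, 0.985, -0.0], [-0.0, -0.0, -1.0]]
contact_force: [-0.3, -0.5, -0.4]
opening: 0.0135
```

```bash
python3 -m jog '[{"angular":[0,0,0],"delta_pos":[0,0,0.001],"claw":1},{"angular":[0,0,0],"delta_pos":[0,0,0.002],"claw":1}]'; python3 -m jog '[{"angular":[0,0,0],"delta_pos":[0,0,0.001],"claw":1},{"angular":[0,0,0],"delta_pos":[0,0,0.0015],"claw":1}]'
```

```text
t: 13.42
eef_pos: [0.5855, -0.1579, 0.1533]
eef_rot: [[-0.985, -0.171, 0.0], [-0.171, 0.985, -0.0], [-0.0, -0.0, -1.0]]
contact_force: [0.3, -0.3, -0.3]
opening: 0.0134
t: 13.68
eef_pos: [0.5855, -0.1579, 0.1518]
eef_rot: [[-0.985, -0.171, -0.0], [-0.171, 0.985, -0.0], [0.0, -0.0, -1.0]]
contact_force: [0.1, 0.0, -0.5]
opening: 0.0134
```

```bash
python3 -m jog '[{"angular":[0,0,0],"delta_pos":[0,0,0.001],"claw":1},{"angular":[0,0,0],"delta_pos":[0,0,0.002],"claw":1}]'; python3 -m jog '[{"angular":[0,0,0],"delta_pos":[0,0,0.001],"claw":1},{"angular":[0,0,0],"delta_pos":[0,0,0.001],"claw":1}]'
```

```text
t: 13.92
eef_pos: [0.5855, -0.1579, 0.1498]
eef_rot: [[-0.985, -0.171, -0.0], [-0.171, 0.985, -0.0], [0.0, -0.0, -1.0]]
contact_force: [0.4, -0.5, -0.4]
opening: 0.0136
t: 14.18
eef_pos: [0.5856, -0.1581, 0.1488]
eef_rot: [[-0.985, -0.171, 0.0], [-0.171, 0.985, -0.0], [-0.0, -0.0, -1.0]]
contact_force: [0.6, -0.5, -2.0]
opening: 0.0131
```

```bash
python3 -m jog '[{"angular":[0,0,0],"delta_pos":[0,0,0.001],"claw":1},{"angular":[0,0,0],"delta_pos":[0,0,0.001],"claw":1}]'
```

```text
t: 14.42
eef_pos: [0.5856, -0.1582, 0.1479]
eef_rot: [[-0.985, -0.171, 0.0], [-0.171, 0.985, -0.001], [-0.0, -0.001, -1.0]]
contact_force: [0.3, -1.6, 0.9]
opening: 0.0135
```

```bash
python3 -m jog '[{"angular":[0,0,0],"delta_pos":[0,0,0.001],"claw":1},{"angular":[0,0,0],"delta_pos":[0,0,0.001],"claw":1}]'
```

```text
t: 14.68
eef_pos: [0.5857, -0.1582, 0.147]
eef_rot: [[-0.985, -0.171, 0.001], [-0.171, 0.985, -0.001], [-0.0, -0.001, -1.0]]
contact_force: [0.4, -3.0, 1.1]
opening: 0.0134
```

```bash
python3 -m jog '[{"angular":[0,0,0],"delta_pos":[0,-0.0003,0.001],"claw":1},{"angular":[0,0,0],"delta_pos":[0,-0.0003,0.001],"claw":1}]'
```

```text
t: 14.92
eef_pos: [0.5857, -0.1584, 0.1461]
eef_rot: [[-0.985, -0.171, 0.001], [-0.171, 0.985, -0.0], [-0.001, -0.0, -1.0]]
contact_force: [0.4, -3.3, 4.2]
opening: 0.0133
```

```bash
python3 -m jog '[{"angular":[0,0,0],"delta_pos":[0,0,0.0005],"claw":1},{"angular":[0,0,0],"delta_pos":[0,0,0.0005],"claw":1}]'
```

```text
t: 15.18
eef_pos: [0.5857, -0.1584, 0.1459]
eef_rot: [[-0.985, -0.171, 0.001], [-0.171, 0.985, -0.0], [-0.001, -0.001, -1.0]]
contact_force: [-0.4, -2.6, 7.2]
opening: 0.0132
```

```bash
python3 -m jog '[{"angular":[0,0,0],"delta_pos":[0,0,0.0005],"claw":1},{"angular":[0,0,0],"delta_pos":[0,0,0.0005],"claw":1}]'
```

```text
t: 15.42
eef_pos: [0.5859, -0.1584, 0.1458]
eef_rot: [[-0.985, -0.171, 0.001], [-0.171, 0.985, -0.001], [-0.001, -0.001, -1.0]]
contact_force: [0.1, -2.9, 8.1]
opening: 0.0135
```

B stops at about 21 mm, with force rising to 8–9 N and almost no travel. It's neither slack nor giving way, so I won't push it further. On to C.

```bash
python3 -m jog '[{"angular":[0,0,0],"delta_pos":[0,0,-0.015],"claw":1},{"angular":[0,0,0],"delta_pos":[0,0,-0.035],"claw":1},{"angular":[0,0,0],"delta_pos":[0,0,-0.046],"claw":1},{"angular":[0,0,0],"delta_pos":[0,0,-0.046],"claw":1},{"angular":[0,0,0],"delta_pos":[0,0.035,-0.046],"claw":1},{"angular":[0,0,0],"delta_pos":[0,0.07,-0.046],"claw":1},{"angular":[0,0,0],"delta_pos":[0,0.07,-0.034],"claw":1},{"angular":[0,0,0],"delta_pos":[0,0.07,-0.026],"claw":1},{"angular":[0,0,0],"delta_pos":[0,0.07,-0.026],"claw":1}]'
python3 -m jog '[{"angular":[0,0,0],"delta_pos":[0,0,0.003],"claw":1},{"angular":[0,0,0],"delta_pos":[0,0,0.006],"claw":1},{"angular":[0,0,0],"delta_pos":[0,0,0.008],"claw":1}]'
```

```text
t: 16.55
eef_pos: [0.573, -0.0898, 0.1696]
eef_rot: [[-0.985, -0.171, -0.002], [-0.171, 0.985, 0.0], [0.002, 0.0, -1.0]]
contact_force: [0.1, -0.6, -1.4]
opening: 0.0132
t: 16.92
eef_pos: [0.5735, -0.0895, 0.1627]
eef_rot: [[-0.985, -0.171, 0.0], [-0.171, 0.985, -0.0], [-0.0, -0.0, -1.0]]
contact_force: [0.0, 0.7, -1.4]
opening: 0.0133
```

```bash
python3 -m jog '[{"angular":[0,0,0],"delta_pos":[0,0,0.002],"claw":1},{"angular":[0,0,0],"delta_pos":[0,0,0.004],"claw":1}]'; python3 -m jog '[{"angular":[0,0,0],"delta_pos":[0,0,0.0015],"claw":1},{"angular":[0,0,0],"delta_pos":[0,0,0.003],"claw":1}]'
```

```text
t: 17.18
eef_pos: [0.5735, -0.0893, 0.1588]
eef_rot: [[-0.985, -0.171, 0.0], [-0.171, 0.985, -0.0], [-0.0, -0.0, -1.0]]
contact_force: [-0.6, 0.2, -0.9]
opening: 0.0139
t: 17.42
eef_pos: [0.5735, -0.0892, 0.1557]
eef_rot: [[-0.985, -0.171, -0.0], [-0.171, 0.985, -0.0], [0.0, -0.0, -1.0]]
contact_force: [0.5, 0.2, -1.5]
opening: 0.0134
```

```bash
python3 -m jog '[{"angular":[0,0,0],"delta_pos":[0,0,0.0015],"claw":1},{"angular":[0,0,0],"delta_pos":[0,0,0.003],"claw":1}]'; python3 -m jog '[{"angular":[0,0,0],"delta_pos":[0,0,0.001],"claw":1},{"angular":[0,0,0],"delta_pos":[0,0,0.002],"claw":1}]'
```

```text
t: 17.68
eef_pos: [0.5736, -0.0892, 0.1527]
eef_rot: [[-0.985, -0.171, 0.0], [-0.171, 0.985, -0.0], [-0.0, -0.0, -1.0]]
contact_force: [-0.3, -0.3, -1.6]
opening: 0.0136
t: 17.92
eef_pos: [0.5735, -0.0893, 0.1508]
eef_rot: [[-0.985, -0.171, -0.0], [-0.171, 0.985, -0.0], [0.0, -0.0, -1.0]]
contact_force: [-0.1, -0.3, -0.3]
opening: 0.0136
```

```bash
python3 -m jog '[{"angular":[0,0,0],"delta_pos":[0,0,0.001],"claw":1},{"angular":[0,0,0],"delta_pos":[0,0,0.002],"claw":1}]'; python3 -m jog '[{"angular":[0,0,0],"delta_pos":[0,0,0.001],"claw":1},{"angular":[0,0,0],"delta_pos":[0,0,0.0015],"claw":1}]'
```

```text
t: 18.18
eef_pos: [0.5735, -0.0893, 0.1488]
eef_rot: [[-0.985, -0.171, 0.0], [-0.171, 0.985, -0.0], [0.0, -0.0, -1.0]]
contact_force: [0.5, 0.0, -1.0]
opening: 0.0129
t: 18.42
eef_pos: [0.5736, -0.0894, 0.1473]
eef_rot: [[-0.985, -0.171, 0.0], [-0.171, 0.985, -0.0], [-0.0, -0.0, -1.0]]
contact_force: [0.4, -0.2, 0.2]
opening: 0.0134
```

```bash
python3 -m jog '[{"angular":[0,0,0],"delta_pos":[0,0,0.001],"claw":1},{"angular":[0,0,0],"delta_pos":[0,0,0.001],"claw":1}]'
```

```text
t: 18.68
eef_pos: [0.5736, -0.0893, 0.1463]
eef_rot: [[-0.985, -0.171, 0.0], [-0.171, 0.985, -0.0], [-0.0, -0.0, -1.0]]
contact_force: [-0.9, -1.2, -1.0]
opening: 0.0131
```

```bash
python3 -m jog '[{"angular":[0,0,0],"delta_pos":[0,0,0.001],"claw":1},{"angular":[0,0,0],"delta_pos":[0,0,0.001],"claw":1}]'
```

```text
t: 18.92
eef_pos: [0.5735, -0.0893, 0.1453]
eef_rot: [[-0.985, -0.171, -0.0], [-0.171, 0.985, -0.0], [0.0, -0.0, -1.0]]
contact_force: [0.4, -1.1, -0.8]
opening: 0.0135
```

```bash
python3 -m jog '[{"angular":[0,0,0],"delta_pos":[0,0,0.001],"claw":1},{"angular":[0,0,0],"delta_pos":[0,0,0.001],"claw":1}]'
```

```text
t: 19.18
eef_pos: [0.5735, -0.0892, 0.1442]
eef_rot: [[-0.985, -0.171, -0.0], [-0.171, 0.985, -0.0], [0.0, -0.0, -1.0]]
contact_force: [0.2, -1.0, -1.1]
opening: 0.0134
```

```bash
python3 -m jog '[{"angular":[0,0,0],"delta_pos":[0,0,0.001],"claw":1},{"angular":[0,0,0],"delta_pos":[0,0,0.002],"claw":1},{"angular":[0,0,0],"delta_pos":[0,0,0.003],"claw":1}]'
```

```text
t: 19.55
eef_pos: [0.5735, -0.0893, 0.1413]
eef_rot: [[-0.985, -0.171, -0.0], [-0.171, 0.985, -0.0], [0.0, -0.0, -1.0]]
contact_force: [-0.5, -1.3, -0.2]
opening: 0.0134
```

C is slack: it passed 26 mm with under 1 N of drag. I'm returning to A.

```bash
python3 -m jog '[{"angular":[0,0,0],"delta_pos":[0,0,-0.02],"claw":1},{"angular":[0,0,0],"delta_pos":[0,0,-0.05],"claw":1},{"angular":[0,0,0],"delta_pos":[0,0,-0.05],"claw":1},{"angular":[0,0,0],"delta_pos":[0,-0.045,-0.05],"claw":1},{"angular":[0,0,0],"delta_pos":[0,-0.095,-0.05],"claw":1},{"angular":[0,0,0],"delta_pos":[0,-0.1397,-0.05],"claw":1},{"angular":[0,0,0],"delta_pos":[0,-0.1397,-0.04],"claw":1},{"angular":[0,0,0],"delta_pos":[0,-0.1397,-0.03],"claw":1},{"angular":[0,0,0],"delta_pos":[0,-0.1397,-0.03],"claw":1}]' 70
python3 -m jog '[{"angular":[0,0,0],"delta_pos":[0,0,0.003],"claw":1},{"angular":[0,0,0],"delta_pos":[0,0,0.006],"claw":1},{"angular":[0,0,0],"delta_pos":[0,0,0.009],"claw":1},{"angular":[0,0,0],"delta_pos":[0,0,0.012],"claw":1},{"angular":[0,0,0],"delta_pos":[0,0,0.015],"claw":1}]'
```

```text
t: 20.68
eef_pos: [0.5966, -0.2255, 0.1698]
eef_rot: [[-0.985, -0.172, -0.003], [-0.172, 0.985, 0.001], [0.002, 0.002, -1.0]]
contact_force: [-0.5, 0.6, -1.2]
opening: 0.0133
t: 21.3
eef_pos: [0.5975, -0.2269, 0.1562]
eef_rot: [[-0.985, -0.171, 0.0], [-0.171, 0.985, -0.0], [-0.0, -0.0, -1.0]]
contact_force: [0.1, -0.9, -0.6]
opening: 0.013
```

```bash
python3 -m jog '[{"angular":[0,0,0],"delta_pos":[0,0,0.002],"claw":1},{"angular":[0,0,0],"delta_pos":[0,0,0.004],"claw":1},{"angular":[0,0,0],"delta_pos":[0,0,0.006],"claw":1}]'
```

```text
t: 21.68
eef_pos: [0.5975, -0.2269, 0.1502]
eef_rot: [[-0.985, -0.171, 0.0], [-0.171, 0.985, -0.0], [-0.0, -0.0, -1.0]]
contact_force: [0.2, -0.0, -1.6]
opening: 0.013
```

```bash
python3 -m jog '[{"angular":[0,0,0],"delta_pos":[0,0,0.001],"claw":1},{"angular":[0,0,0],"delta_pos":[0,0,0.002],"claw":1},{"angular":[0,0,0],"delta_pos":[0,0,0.003],"claw":1}]'
```

```text
t: 22.05
eef_pos: [0.5977, -0.2272, 0.1475]
eef_rot: [[-0.985, -0.171, 0.001], [-0.171, 0.985, -0.001], [-0.0, -0.001, -1.0]]
contact_force: [-1.0, -2.2, 1.0]
opening: 0.0132
```

```bash
python3 -m jog '[{"angular":[0,0,0],"delta_pos":[0,-0.0003,0.001],"claw":1},{"angular":[0,0,0],"delta_pos":[0,-0.0003,0.002],"claw":1},{"angular":[0,0,0],"delta_pos":[0,-0.0003,0.003],"claw":1}]'
```

```text
t: 22.42
eef_pos: [0.598, -0.2274, 0.1456]
eef_rot: [[-0.985, -0.171, 0.002], [-0.171, 0.985, -0.001], [-0.002, -0.001, -1.0]]
contact_force: [-2.3, -0.8, 13.9]
opening: 0.0134
```

```bash
python3 -m jog '[{"angular":[0,0,0],"delta_pos":[0,0,0.001],"claw":1},{"angular":[0,0,0],"delta_pos":[0,0,0.002],"claw":1},{"angular":[0,0,0],"delta_pos":[0,0,0.003],"claw":1}]'
```

```text
t: 22.8
eef_pos: [0.5985, -0.2274, 0.144]
eef_rot: [[-0.985, -0.171, 0.004], [-0.171, 0.985, -0.001], [-0.004, -0.002, -1.0]]
contact_force: [-1.9, 0.7, 17.6]
opening: 0.0131
```

```bash
python3 -m jog '[{"angular":[0,0,0],"delta_pos":[0,0,0.001],"claw":1},{"angular":[0,0,0],"delta_pos":[0,0,0.002],"claw":1},{"angular":[0,0,0],"delta_pos":[0,0,0.003],"claw":1}]'
```

```text
t: 23.18
eef_pos: [0.599, -0.2273, 0.1413]
eef_rot: [[-0.985, -0.172, 0.005], [-0.172, 0.985, -0.001], [-0.005, -0.002, -1.0]]
contact_force: [-1.9, 0.7, 19.2]
opening: 0.0134
```

```bash
python3 -m jog '[{"angular":[0,0,0],"delta_pos":[0,0,0.001],"claw":1},{"angular":[0,0,0],"delta_pos":[0,0,0.002],"claw":1},{"angular":[0,0,0],"delta_pos":[0,0,0.003],"claw":1},{"angular":[0,0,0],"delta_pos":[0,0,0.004],"claw":1}]'
```

```text
t: 23.68
eef_pos: [0.599, -0.2273, 0.1367]
eef_rot: [[-0.985, -0.172, 0.005], [-0.172, 0.985, -0.001], [-0.004, -0.002, -1.0]]
contact_force: [0.6, 0.3, 13.4]
opening: 0.0133
```

```bash
python3 -m jog '[{"angular":[0,0,0],"delta_pos":[0,0,0.002],"claw":1},{"angular":[0,0,0],"delta_pos":[0,0,0.004],"claw":1},{"angular":[0,0,0],"delta_pos":[0,0,0.006],"claw":1},{"angular":[0,0,0],"delta_pos":[0,0,0.008],"claw":1}]'
```

```text
t: 24.18
eef_pos: [0.5989, -0.2273, 0.1285]
eef_rot: [[-0.985, -0.172, 0.004], [-0.172, 0.985, -0.001], [-0.004, -0.002, -1.0]]
contact_force: [0.2, 0.4, 13.2]
opening: 0.0136
```

```bash
python3 -m jog '[{"angular":[0,0,0],"delta_pos":[0,0,0.002],"claw":1},{"angular":[0,0,0],"delta_pos":[0,0,0.004],"claw":1},{"angular":[0,0,0],"delta_pos":[0,0,0.006],"claw":1},{"angular":[0,0,0],"delta_pos":[0,0,0.008],"claw":1}]'
```

```text
t: 24.68
eef_pos: [0.5989, -0.2273, 0.1204]
eef_rot: [[-0.985, -0.172, 0.004], [-0.172, 0.985, -0.001], [-0.004, -0.002, -1.0]]
contact_force: [0.5, 1.3, 13.6]
opening: 0.0133
```

```bash
python3 -m jog '[{"angular":[0,0,0],"delta_pos":[0,0,0.002],"claw":1},{"angular":[0,0,0],"delta_pos":[0,0,0.004],"claw":1},{"angular":[0,0,0],"delta_pos":[0,0,0.006],"claw":1},{"angular":[0,0,0],"delta_pos":[0,0,0.008],"claw":1}]'
```

```text
t: 25.18
eef_pos: [0.5989, -0.2274, 0.1124]
eef_rot: [[-0.985, -0.171, 0.004], [-0.171, 0.985, -0.001], [-0.004, -0.002, -1.0]]
contact_force: [-0.2, -0.2, 13.4]
opening: 0.013
```

```bash
python3 -m jog '[{"angular":[0,0,0],"delta_pos":[0,0,0.001],"claw":1},{"angular":[0,0,0],"delta_pos":[0,0,0.002],"claw":1}]'
```

```text
t: 25.42
eef_pos: [0.5989, -0.2274, 0.1104]
eef_rot: [[-0.985, -0.171, 0.004], [-0.171, 0.985, -0.001], [-0.004, -0.002, -1.0]]
contact_force: [0.5, -0.1, 13.9]
opening: 0.013
```

```bash
python3 -m jog '[{"angular":[0,0,0],"delta_pos":[0,0,0.001],"claw":1},{"angular":[0,0,0],"delta_pos":[0,0,0.0015],"claw":1}]'
```

```text
t: 25.68
eef_pos: [0.5989, -0.2274, 0.1089]
eef_rot: [[-0.985, -0.171, 0.004], [-0.171, 0.985, -0.001], [-0.004, -0.001, -1.0]]
contact_force: [-1.0, 0.8, 13.1]
opening: 0.013
```

```bash
python3 -m jog '[{"angular":[0,0,0],"delta_pos":[0,0,0.0005],"claw":1},{"angular":[0,0,0],"delta_pos":[0,0,0.001],"claw":1}]'
```

```text
t: 25.92
eef_pos: [0.5989, -0.2274, 0.108]
eef_rot: [[-0.985, -0.171, 0.004], [-0.171, 0.985, -0.001], [-0.004, -0.001, -1.0]]
contact_force: [-1.1, -0.3, 13.2]
opening: 0.0136
```

```bash
python3 -m jog '[{"angular":[0,0,0],"delta_pos":[0,0,0.0005],"claw":1},{"angular":[0,0,0],"delta_pos":[0,0,0.001],"claw":1}]'
```

```text
t: 26.18
eef_pos: [0.599, -0.2274, 0.1073]
eef_rot: [[-0.985, -0.171, 0.004], [-0.171, 0.985, -0.001], [-0.004, -0.002, -1.0]]
contact_force: [-2.6, 0.2, 19.4]
opening: 0.0135
```

```bash
python3 -m jog '[{"angular":[0,0,0],"delta_pos":[0,0,0.0005],"claw":1},{"angular":[0,0,0],"delta_pos":[0,0,0.0005],"claw":1}]'
```

```text
t: 26.42
eef_pos: [0.599, -0.2274, 0.1073]
eef_rot: [[-0.985, -0.171, 0.005], [-0.171, 0.985, -0.001], [-0.004, -0.002, -1.0]]
contact_force: [-1.5, -0.2, 20.0]
opening: 0.0133
```

```bash
python3 -m jog '[{"angular":[0,0,0],"delta_pos":[0,0,0.0005],"claw":1},{"angular":[0,0,0],"delta_pos":[0,0,0.0005],"claw":1}]'
```

```text
t: 26.68
eef_pos: [0.599, -0.2274, 0.1072]
eef_rot: [[-0.985, -0.171, 0.005], [-0.171, 0.985, -0.001], [-0.005, -0.002, -1.0]]
contact_force: [-2.4, 1.5, 23.3]
opening: 0.0133
```

The blade hit a hard stop at TCP z 0.1073, which matches the floor depth. I'll take the load off, release, and retreat.

```bash
python3 -m jog '[{"angular":[0,0,0],"delta_pos":[0,0,-0.002],"claw":1},{"angular":[0,0,0],"delta_pos":[0,0,-0.003],"claw":1},{"angular":[0,0,0],"delta_pos":[0,0,-0.003],"claw":-0.2},{"angular":[0,0,0],"delta_pos":[0,0,-0.003],"claw":-0.2},{"angular":[0,0,0],"delta_pos":[0,0,-0.003],"claw":-0.2},{"angular":[0,0,0],"delta_pos":[0,0,-0.003],"claw":-0.2},{"angular":[0,0,0],"delta_pos":[0,0,-0.003],"claw":-0.2}]'
python3 -m jog '[{"angular":[0,0,0],"delta_pos":[0,0,-0.03],"claw":-0.2},{"angular":[0,0,0],"delta_pos":[0,0,-0.07],"claw":-0.2},{"angular":[0,0,0],"delta_pos":[0,0,-0.12],"claw":-0.2},{"angular":[0,0,0],"delta_pos":[0.05,0,-0.15],"claw":-0.2},{"angular":[0,0,0],"delta_pos":[0.11,0,-0.15],"claw":-0.2},{"angular":[0,0,0],"delta_pos":[0.17,0,-0.15],"claw":-0.2},{"angular":[0,0,0],"delta_pos":[0.2,0,-0.15],"claw":-0.2},{"angular":[0,0,0],"delta_pos":[0.2,0,-0.15],"claw":-0.2}]'
python3 - <<'E'
from h import *
from station import imaging
c=np.zeros((600,800,3),np.uint8)
for n,(x,y,w,h),k,o in(("side",(290,70,80,120),5,(0,0)),("top",(390,130,98,100),4,(405,0))):
    f=imaging.grab_frame(n);pickle.dump(f,open(n+"3.pkl","wb"));a=cv2.resize(f["pixels"][y:y+h,x:x+w],None,fx=k,fy=k,interpolation=0);c[o[1]:o[1]+h*k,o[0]:o[0]+w*k]=a
    P=place((.5975,-.2275,.1715),[(-.015,.007,.093),(-.015,.007,.138),(.015,.007,.138),(.015,-.007,.138)])
    print(n,"pred handle corners crop px",((proj(f,P)-[x,y]+.5)*k+o).round(0).tolist())
cv2.imwrite("pics/end.png",c)
E
```

```text
t: 27.55
eef_pos: [0.5974, -0.2272, 0.1067]
eef_rot: [[-0.985, -0.171, -0.0], [-0.171, 0.985, -0.0], [0.0, 0.0, -1.0]]
contact_force: [-0.8, -0.8, -0.7]
opening: 0.0516
t: 28.55
eef_pos: [0.3987, -0.2617, 0.2576]
eef_rot: [[-0.986, -0.169, 0.001], [-0.169, 0.986, -0.001], [-0.001, -0.001, -1.0]]
contact_force: [0.5, 0.9, -0.3]
opening: 0.051
side pred handle corners crop px [[273.0, 299.0], [276.0, 224.0], [223.0, 219.0], [228.0, 210.0]]
top pred handle corners crop px [[671.0, 207.0], [696.0, 193.0], [685.0, 146.0], [707.0, 142.0]]
```

View pics/end.png

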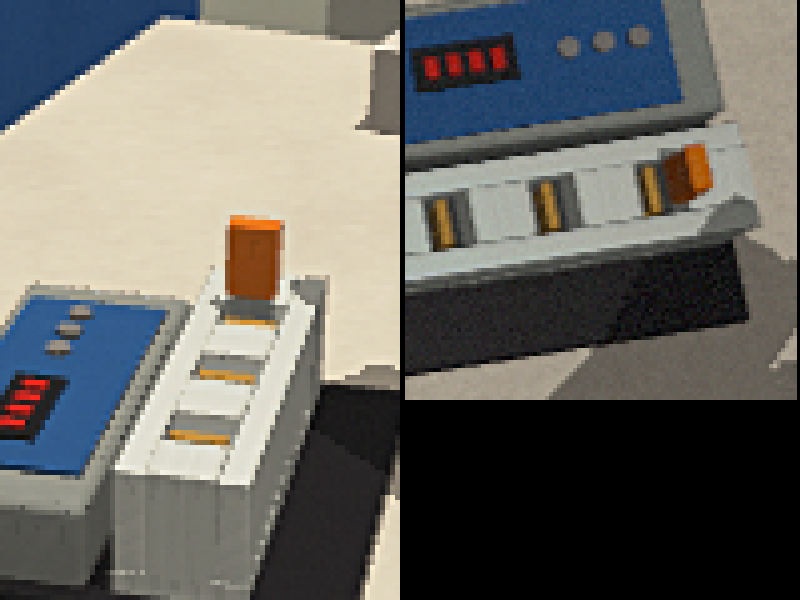

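The gauge stands upright in slot A. Its handle bottom is at crop row ~298 against 299 predicted for fully home, and the gripper is clear. I'm handing the job in.

```bash
python3 -c "
from station import ctrl;print(ctrl.close_job())"
```

```text
the job is handed in; nothing more can be done
None
```

The gauge blade is standing fully home and released in slot A, on the robot's right, which was the only slot whose jaw opened and gripped. I handed the job in at about 28.7 s.

| Slot | What I felt | Verdict |
|---|---|---|
| A (right) | Gave way at 16–19 N, then dragged steadily at 11–14 N | Sound |
| B (middle) | Stopped about 21 mm down, force rising to 8–9 N with almost no travel | Seized |
| C (left) | Passed to about 26 mm with under 2 N of drag | Slack |

I backed out of B at 8–9 N without forcing it, so I call it seized by elimination: it was too stiff to be slack, and A had already proved sound.

**Last checks:**
- **Depth:** the blade met a hard stop at TCP height 0.1073 m, which matches the slot floor. The wrist force peaked at about 23 N.
- **Final pictures:** the gauge is upright in slot A, with its handle bottom within about 1 crop pixel of the fully home position and the handle top about 4 crop pixels off (under 1 camera pixel). The gripper is open and clear.
- **Not checked:** I planned the moves to clear the jar, pen and tube box but did not take a last picture of them. The final jaw grip on the blade was judged only from the drag.

No check failed. My first camera estimate of the slot positions was about 2 mm off sideways, which I corrected by feel in slot A.

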